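Set out the trimmed price card and lock the paper trimmer down

TASK

The price card is trimmed: draw it out from under the paper trimmer's raised blade without knocking the blade, and lay it flat on the sloping stand, face up, red end to the left, centred and with its lower edge on the two prongs; set it down, do not drop it. Then press the trimmer's sprung arm all the way down until the catch holds it there by itself. Leave the plate of mushrooms, the jar and the phone alone.

Things in the scene. Friction and masses are not known exactly. Their poses are not given: they have to be found in the camera images.
- paper_trimmer: Guillotine paper trimmer, fixed: grey gridded board, 260 mm (x) by 190 mm (y), top 30 mm above the work surface. Origin: centre of its underside; +x points to its far edge, where an aluminium fence 8 mm high stands (116 to 128 mm from the origin); +y to the left. The cutting line is the right-hand edge, 99 mm to -y; the arm swings in the upright plane 106 mm to -y.
- catch_hook (a point): Underside of the red sprung catch at the trimmer's front right corner (100 mm to its -x, 117 mm to its -y), 42 mm up; the hook is 68 mm high, 18 mm by 24 mm. It yields sideways by itself and snaps over a pin on the arm when the arm is pressed right down; it need not be touched
- blade_angle (a joint): Angle (rad) of the blue arm about its level pivot (along the trimmer's y): 0 = raised 0.62 rad (36 degrees) above level; grows as it is pressed down; 0.62 level, hard stop 0.65. Sprung: about 5 N at the handle to start, 12 N near the bottom. The catch snaps over at about 0.615 and holds it there; let go earlier, it springs up to 0.2 or less. Starts still, at 0 to 0.15
- handle_press (a point): Middle of the top of the arm's black handle, where a hand presses: 300 mm from the pivot along the arm and 17 mm above the arm's line through the pivot. The handle is 95 mm long (250 to 345 mm from the pivot), 24 mm wide, 26 mm high, and reaches beyond the trimmer's front edge
- blade_arm: The trimmer's blue arm, 12 mm thick, 24 mm high, with the steel blade on its board side. Origin: centre of its pivot, at the trimmer's far right (115 mm to the trimmer's +x, 106 mm to its -y), 36 mm above the work surface; its -x points along the arm to the handle, its y along the pivot
- price_card: Loose foam-board price card, 150 mm (x) by 60 mm (y) by 5 mm thick, 25 g; yellow printed face up, red band over the last 40 mm of its +x end. Origin: centre of its underside; +x to the red end, +z out of the printed face. Starts flat on the trimmer board, red end to the left, the other end 1 to 18 mm past the cutting line, under the raised arm and blade
- card_red_end (a point): Point on the printed face in the middle of the card's red band, 55 mm to +x of the card's origin
- card_rest: Slope of the fixed bamboo stand: plate 46 mm (up) by 120 mm wide at 38 degrees, low edge to the robot; the card overhangs it above and below. Origin: on the slope, 75 mm up, where the card's underside centre belongs, card +x along this +y; +x up the slope, +y left, +z out. Two prongs at y -52 and +52 mm, 14 mm wide: upstands 13 mm proud, faces 32 mm to -x; free between them
- mushroom_plate: Bystander: white plate 176 mm across heaped with brown dried mushrooms, 32 mm high; origin at the centre of its underside
- mushroom_jar: Bystander: clear jar of dried mushrooms with a wooden lid, 92 mm across, 142 mm high; origin at the centre of its underside
- phone: Bystander: black phone lying flat, 150 x 74 x 9 mm; origin at the centre of its underside
Things that resemble listed ones, but are neither listed nor needed, are in the scene too. Leave any black, grey or pink look-alike of the price_card alone.

How it is judged:
On the way, in this order (a step that is already met when the one before it is completed fails the run):
1. the card lies along the slope of the stand, red end left, while the fingers still hold it (z of price_card in the frame of card_rest between -0.003 and 0.008 m and x of price_card in the frame of card_rest between -0.008 and 0.015 m and y of price_card in the frame of card_rest between -0.015 and 0.015 m and y of card_red_end in the frame of card_rest above 0.03 m and angle between the z axis of price_card and the z axis of card_rest, either way round below 0.15 rad and contact force between the fingers and price_card above 0.3 N), for 0.1 s.
2. the arm is right down (value of joint blade_angle above 0.59 rad), for 0.1 s.
At the end, for the whole second after the job is handed in: The trimmer's arm is held down by its catch (0.59 rad or more); the card lies still on the stand's slope, flat within 0.1 rad, face up, red end left, lower edge on the prongs (centre 8 mm below to 4 mm above the marked point), centred within 15 mm, straight within 0.12 rad (value of joint blade_angle above 0.59 rad and z of price_card in the frame of card_rest between -0.003 and 0.003 m and x of price_card in the frame of card_rest between -0.008 and 0.004 m and y of price_card in the frame of card_rest between -0.015 and 0.015 m and y of card_red_end in the frame of card_rest above 0.03 m and angle between the z axis of price_card and the z axis of card_rest, either way round below 0.1 rad and angle between the x axis of price_card and the y axis of card_rest, either way round below 0.12 rad and linear speed of price_card below 0.01 m/s); the robot touches nothing.
It fails at once if the trimmer's arm or blade strikes the card (contact force between blade_arm and price_card above 0.5 N).
It fails at once if the plate of mushrooms, the jar or the phone is pushed by more than 20 mm (distance of any of mushroom_plate, mushroom_jar, phone from where it was at the start of the episode above 0.02 m).
It also fails if it takes over 72 s, if anything falls off the work surface, if the arm or the gripper's body presses on something with over 40 N, if the wrist force passes 120 N, or if a joint passes its speed limit or range.

ROBOT

A 7-joint arm with a two-finger parallel gripper is mounted at the origin on the work surface. World frame = base frame: x ahead of the robot, y to its left, z up, the work surface at z = 0. Lengths are in m, angles in rad, forces in N, time in s.
With the tool pointing down it reaches from about 0.35 to 0.9 m from the base axis. Payload 8.1 kg.
Tool frame: the origin (TCP) lies at the very end of the fingers, on their centre line; the grasp point (between the pads) lies 19 mm behind it (grasp_offset is the distance from the TCP to the grasp point, in m); z points along the fingers, y is the line along which they close (so a half turn about z gives the same grasp; the last joint's range is limited). The gripper opens to 92 mm and grips with 3 to 60 N. Pads are 19 mm wide; open, the fingers measure 130 mm over their backs; the gripper's body (75 mm by 190 mm) begins 47 mm behind the grasp point.
Start: joints at [-1.274, 0.434, 0.025, 1.573, -0.012, 1.134, -0.075], TCP at [0.243, 0.576, 0.227] pointing down, gripper open.
Joint ranges: [-2.62, 2.62], [-0.44, 2.09], [-1.27, 1.32], [0.08, 2.57], [-1.32, 4.46], [0.12, 2], [-2.74, 2.74]. Speed limits (rad/s): [2.22, 2.22, 3.01, 3.01, 3.14, 3.14, 3.14].

INTERFACE

Orientations are given as a rotation vector (axis times angle).
In Python, from cell import observe, get_image, camera_params, sign_off, silhouettes, grasp_offset gives the robot as it stands. The module is installed in compiled form; this text tells all that it offers.
- The arm moves only by the tool jog_arm, never from a script. Its argument "motion" is a list that holds one entry, the list of rows, each a list of 7 numbers: the shift along the tool's x, y, z in m, then the turn, a rotation vector about the tool's x, y, z in rad, then the closure, from -1 (fully open) to 1 (shut), so that 0 is half open. In form: [[[dx, dy, dz, wx, wy, wz, hand], ...]]. A call has 1 to 10 rows; each row is the pose to reach, as a shift and turn from the pose commanded when the call began, along the tool's axes at that moment; what a row does not reach only later rows make up. A row lasts 1/12 s, in which the tool goes at most 41.7 mm and 7.16 degrees, less where a joint would pass 70% of its speed; a pose out of reach is approached as far as the arm can. A call with a gripper value outside its range is refused whole. The fingers move at their own pace and stop on an object; "force" is the grip in N (left out, the last holds). Time passes only in rows, so rows that repeat a pose let the fingers close. It gives the time, the measured TCP pose, the force, the opening and the grip force at its end, in the units of the state.
- observe(): the state, without advancing time (a new reading comes with each control period).
- get_image(name): name is "scene" or "top" or "wrist"; returns the picture (400x640x3 uint8, red, green, blue); there is no depth.
- camera_params(name): a dict with "vertical_fov" (degrees; the focal length in pixels is half the picture's height over the tangent of half this angle, whatever the lens; pixels are square), "cx", "cy" (the principal point, pixels), "dist_coeffs" ([k1, k2, p1, p2, k3] as OpenCV has them; the pictures are not rectified), "T" (4x4, takes a point from camera to world coordinates). Camera axes: x right, y down, z forward; pixel columns grow to the right and rows downward; lengths in m; the calibration is good to about 2 mm. A picture is of the moment at which its call begins: read the wrist's pose just before it. camera_params takes no time and is no camera call; for the wrist camera it gives the pose at the moment of the call.
- sign_off(): hands the job in; it is judged then, once.
Trained networks look in the newest picture that a camera, given by its name, has taken for a name from the list of things; names that differ only in an ending like _2 or _b are one class to them, and where a whole thing is asked for, a point or a joint stands for the part that bears it (a point fixed in the world has none). Each returns a list of dicts, best first, with "p" (0 to 1); they miss things now and then, are a little off and sometimes report something else, mostly with a low value. They report only what shows in the picture. A call takes as long as a camera call. They do not tell look-alikes from the thing itself.
- silhouettes(query, camera): "mask" (400x640 bool, what is visible of it) and "pixel" ([column, row] in pixels, amid what is visible of it).
The state is a dict: "clock": time; "joints": joint angles; "dq": joint speeds; "joint_efforts": joint torques, N m; "position": TCP position; "ee_rot": TCP orientation; "force": force on the tool from outside, world axes, zero at the start; "ft_torque": the same for the moment, N m; "width": opening from 0.0 (shut) to 1.0 (fully open); "gripper_force": force on a finger pad.
Only numpy, scipy, OpenCV 4.12 (cv2) and the standard library are available. Lean on these libraries where they do the work, as an engineer would, in place of code of your own. Each camera call takes 0.05 s, during which the arm holds its last target. There are 200 camera calls.

## Working session

There is one attempt and no reset: what is moved stays moved. The work goes in short steps, Python scripts to look and compute and a tool call to move; the robot and the scene stay as the last step left them, time stands still between calls to the robot, and variables do not carry over. Pictures are saved under pics/ and viewed, at most 14 in all, crops included, and the job is handed in when it is done.

Besides the shell and the picture viewer there is one more tool, called after ">>>" in YAML: its name, and indented under it one key for each argument. jog_arm: Moves the arm, as the interface text tells. Its arguments: {"type":"object","properties":{"motion":{"type":"array"},"force":{"type":"number"}},"required":["motion"]}

```bash
mkdir -p pics
cat > h.py <<'E'
import numpy as np, cv2
from scipy.spatial.transform import Rotation as R
from cell import *
def K(c):
    p=camera_params(c); f=200/np.tan(np.radians(p['vertical_fov'])/2)
    return np.array([[f,0,p['cx']],[0,f,p['cy']],[0,0,1.]]),np.array(p['dist_coeffs'],float),np.array(p['T'])
def ray(c,px):
    k,d,T=K(c); u=cv2.undistortPoints(np.array(px,float).reshape(-1,1,2),k,d).reshape(-1,2)
    return T[:3,3],np.c_[u,np.ones(len(u))]@T[:3,:3].T
def onz(c,px,z):
    o,v=ray(c,px); return o+v*((z-o[2])/v[:,2])[:,None]
def proj(c,P):
    k,d,T=K(c); Ti=np.linalg.inv(T)
    return cv2.projectPoints(np.array(P,float).reshape(-1,3),cv2.Rodrigues(Ti[:3,:3])[0],Ti[:3,3],k,d)[0].reshape(-1,2)
def save(im,n): cv2.imwrite('pics/'+n+'.png',im[:,:,::-1])
E
python3 - <<'E'
from h import *
np.set_printoptions(precision=4,suppress=True)
for c in ['scene','top']:
    save(get_image(c),c+'0'); print(c,camera_params(c)['T'],camera_params(c)['vertical_fov'])
    for q in ['price_card','paper_trimmer','blade_arm','card_rest','handle_press','catch_hook','mushroom_plate','mushroom_jar','phone']:
        for s in silhouettes(q,c)[:4]:
            m=s['mask'];ys,xs=np.where(m); 
            if len(xs): print(q,round(s['p'],2),s['pixel'],len(xs),xs.min(),xs.max(),ys.min(),ys.max())
print(observe())
print(grasp_offset() if callable(grasp_offset) else grasp_offset)
E
```

```text
scene [[ 0.8487  0.3221 -0.4195  1.0768]
 [ 0.5287 -0.4975  0.6877 -0.8606]
 [ 0.0128 -0.8055 -0.5925  0.8853]
 [ 0.      0.      0.      1.    ]] 46.97481968516376
price_card 0.71 [345.2, 250.6] 642 328 372 226 265
price_card 0.69 [299.3, 208.9] 543 280 320 194 222
price_card 0.6 [302.4, 170.2] 456 280 322 161 180
price_card 0.55 [176.3, 279.2] 974 147 206 262 298
paper_trimmer 0.84 [363.9, 243.5] 5026 290 420 183 287
card_rest 0.54 [375.0, 166.4] 113 355 386 158 173
handle_press 0.78 [337.3, 227.2] 1207 290 396 183 282
handle_press 0.66 [365.5, 245.0] 4822 291 419 184 287
catch_hook 0.83 [367.6, 246.6] 4889 290 419 183 287
catch_hook 0.68 [319.8, 328.8] 1633 293 347 298 352
mushroom_plate 0.61 [233.6, 314.3] 3199 200 271 285 342
mushroom_jar 0.75 [418.1, 187.9] 1477 407 441 162 214
phone 0.95 [320.2, 324.3] 1558 293 346 298 352
top [[ 0.0088 -0.9887  0.15    0.3899]
 [-1.     -0.0088  0.0005  0.0003]
 [ 0.0008 -0.15   -0.9887  1.0839]
 [ 0.      0.      0.      1.    ]] 57.00756344571174
price_card 0.91 [375.2, 281.2] 1141 349 396 255 306
price_card 0.82 [440.6, 289.5] 1165 412 466
[... 451 characters left out ...]
55.4] 5594 276 363 115 208
mushroom_plate 0.58 [439.9, 215.7] 2709 410 468 185 243
mushroom_jar 0.6 [211.1, 134.5] 1376 191 234 115 160
phone 0.78 [406.6, 152.4] 1122 382 431 139 166
{'clock': 1.0, 'joints': array([-1.2736,  0.4345,  0.025 ,  1.5732, -0.0116,  1.134 , -0.0751]), 'dq': array([-0.0002,  0.0014, -0.001 ,  0.0017, -0.0019,  0.0004, -0.0003]), 'joint_efforts': array([  0.0012, -66.7694,   0.9843, -31.4829,  -0.0608,   0.0325,
        -0.    ]), 'position': array([0.2433, 0.5757, 0.2268]), 'ee_rot': array([0.6239, 3.079 , 0.0001]), 'force': array([-1.2091, -0.2338,  1.9477]), 'ft_torque': array([ 0.0005, -0.0124, -0.0472]), 'gripper_force': 0.0, 'width': 1.0002874778131503}
0.0188
```

Run:
```python
from h import *
a=cv2.imread('pics/top0.png')[100:325,160:480]
cv2.imwrite('pics/topc.png',cv2.resize(a,(800,562),interpolation=cv2.INTER_CUBIC))
a=cv2.imread('pics/scene0.png')[140:365,130:450]
cv2.imwrite('pics/scenec.png',cv2.resize(a,(800,562),interpolation=cv2.INTER_CUBIC))
```

```text
(no output)
```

View pics/topc.png

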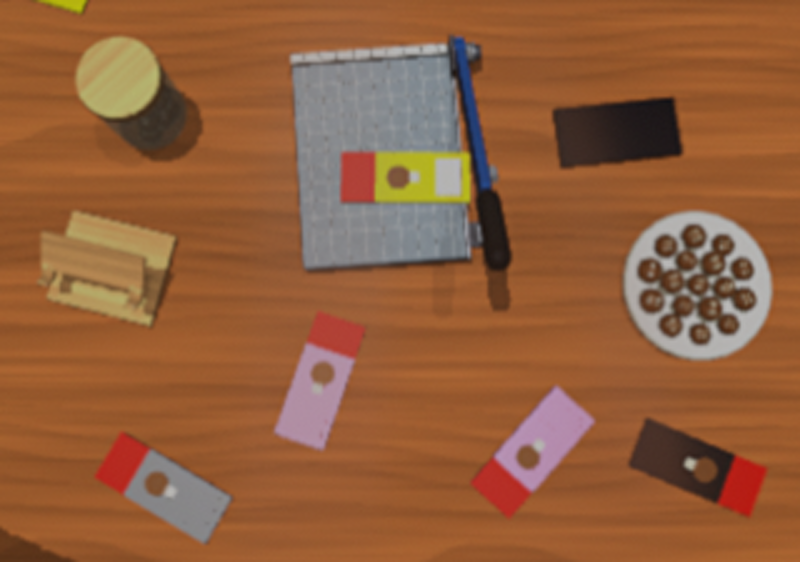

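View pics/scenec.png

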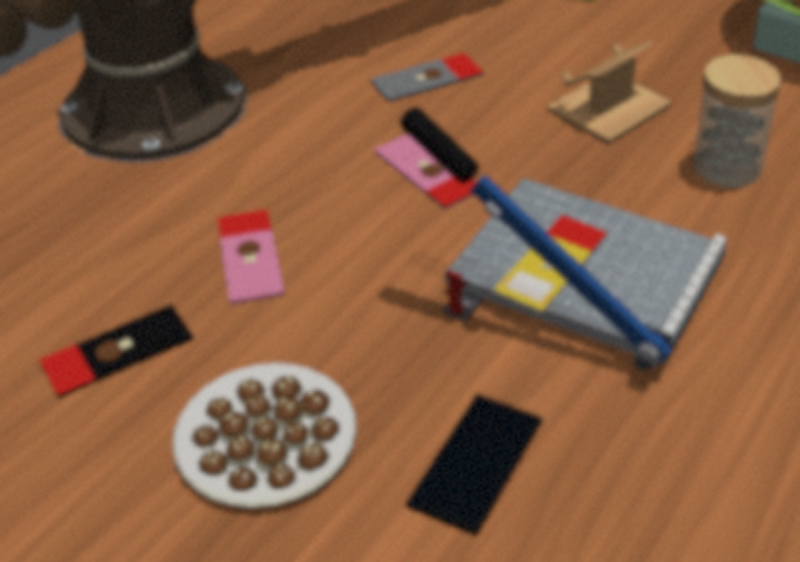

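Top view: the yellow card with the red band lies on the trimmer at px (296–348, 161–181), red end left. The look-alikes are pink (287,252) and (375,281), grey (223,292), and black (440,290). The stand is at (195,205), with its low edge towards the robot. I choose the yellow card on the trimmer.

Run:
```python
from h import *
np.set_printoptions(precision=4,suppress=True)
im=get_image('top')
def rect(c,m,z):
    ys,xs=np.where(m); 
    cs=cv2.findContours(m.astype(np.uint8),cv2.RETR_EXTERNAL,cv2.CHAIN_APPROX_NONE)[0]
    c0=max(cs,key=cv2.contourArea).reshape(-1,2)
    P=onz(c,c0,z)[:,:2]; r=cv2.minAreaRect((P*1000).astype(np.float32)); return r
hsv=cv2.cvtColor(im,cv2.COLOR_RGB2HSV)
sub=np.zeros(im.shape[:2],bool); sub[150:192,285:350]=1
yel=(hsv[...,1]>120)&sub&((hsv[...,0]<38)|(hsv[...,0]>172))
yel=cv2.morphologyEx(yel.astype(np.uint8),cv2.MORPH_CLOSE,np.ones((11,11)))
print('card hsv',rect('top',yel,.035))
for s in silhouettes('paper_trimmer','top')[:2]:
    print('sil',s['p'],rect('top',s['mask'],.033))
tc=np.array([[291,55],[450,48],[470,260],[305,269]])/2.5+[160,100]
print('trimmer corners hand',onz('top',tc,.03))
for q in ['card_rest']:
    s=silhouettes(q,'top')[0]; print(q,rect('top',s['mask'],.075))
pl=np.array([[40,235],[145,262],[140,295],[50,283],[50,295],[152,323],[175,238],[75,212]])/2.5+[160,100]
print('stand',onz('top',pl[:2],.09),onz('top',pl[4:],.005))
print('handle',onz('top',[[354+4,205]],.2), 'pix tr', onz('top',[[354,169]],.12))
print(camera_params('wrist')['T'])
```

```text
card hsv ((639.4577026367188, -16.042633056640625), (154.25567626953125, 113.59432220458984), 89.72061920166016)
sil 0.82 ((656.0357666015625, -5.4047088623046875), (284.7303466796875, 239.65737915039062), 5.380974769592285)
trimmer corners hand [[ 0.7823  0.1231  0.03  ]
 [ 0.7928 -0.0675  0.03  ]
 [ 0.5362 -0.0902  0.03  ]
 [ 0.5241  0.1002  0.03  ]]
card_rest ((518.0908813476562, 335.0466003417969), (129.11614990234375, 58.65831756591797), 76.4076156616211)
stand [[0.5514 0.3876 0.09  ]
 [0.5225 0.2697 0.09  ]] [[0.4934 0.4041 0.005 ]
 [0.4617 0.281  0.005 ]
 [0.563  0.2583 0.005 ]
 [0.5935 0.3802 0.005 ]]
handle [[ 0.5104 -0.0999  0.2   ]] pix tr [[ 0.6187 -0.099   0.12  ]]
[[ 0.3892  0.8887  0.2424  0.1795]
 [ 0.9212 -0.3755 -0.1023  0.6028]
 [ 0.0001  0.2631 -0.9648  0.3842]
 [ 0.      0.      0.      1.    ]]
```

```bash
cat >> h.py <<'E'
def down(yaw): # tool down, tool y at heading yaw
    c,s=np.cos(yaw),np.sin(yaw); return np.array([[-s,c,0],[c,s,0],[0,0,-1.]])
def rel(p,Rt):
    o=observe(); R0=R.from_rotvec(o['ee_rot']).as_matrix()
    d=R0.T@(np.array(p)-o['position']); w=R.from_matrix(R0.T@Rt).as_rotvec()
    print('rel',np.round(d,4),np.round(w,4),'t',o['clock'],'rows',np.linalg.norm(d)/.0417,np.linalg.norm(w)/.125)
E
python3 - <<'E'
from h import *
rel([.5,.36,.30],down(-.24))
E
```

```text
rel [-0.3204 -0.0988 -0.0733] [ 1.0000e-04 -0.0000e+00  1.4109e+00] t 1.15 rows 8.230769871609745 11.287454008490078
```

>>> jog_arm:
  motion:
    - [[-0.16,-0.05,-0.05,0,0,0.7,-1],[-0.32,-0.099,-0.073,0,0,1.41,-1],[-0.32,-0.099,-0.073,0,0,1.41,-1],[-0.32,-0.099,-0.073,0,0,1.41,-1],[-0.32,-0.099,-0.073,0,0,1.41,-1],[-0.32,-0.099,-0.073,0,0,1.41,-1],[-0.32,-0.099,-0.073,0,0,1.41,-1],[-0.32,-0.099,-0.073,0,0,1.41,-1],[-0.32,-0.099,-0.073,0,0,1.41,-1],[-0.32,-0.099,-0.073,0,0,1.41,-1]]

```text
clock: 1.98
position: [0.5036, 0.3557, 0.301]
ee_rot: [2.32, 2.115, 0.003]
force: [-0.3, 0.5, -0.1]
width: 1.0
gripper_force: 0.0
```

>>> jog_arm:
  motion:
    - [[0,0,0,0,0,0.16,-1],[0,0,0,0,0,0.16,-1],[0,0,0,0,0,0.16,-1],[0,0,0,0,0,0.16,-1]]

```text
clock: 2.32
position: [0.4994, 0.36, 0.2997]
ee_rot: [2.469, 1.943, -0.0]
force: [-0.1, 0.3, 0.3]
width: 1.002
gripper_force: 0.0
```

Run:
```python
from h import *
print(observe()); im=get_image('wrist'); np.save('w1.npy',im); np.savez('w1k.npz',*K('wrist')); save(im,'w1')
```

```text
{'clock': 2.3167, 'joints': array([-1.00611062,  0.38295966,  0.42846063,  1.51189922, -0.1626025 ,
        1.28210319, -0.79578495]), 'dq': array([ 0.00246926, -0.00253147, -0.0047379 , -0.00184277,  0.00167899,
        0.00060423,  0.00805553]), 'joint_efforts': array([ 8.69001931e-03, -6.08490801e+01,  6.09838262e+00, -3.29342973e+01,
       -8.54103430e-02, -3.24747933e-02, -3.35491402e-01]), 'position': array([0.49942122, 0.36003421, 0.29971403]), 'ee_rot': array([ 2.46852987e+00,  1.94308588e+00, -1.36695616e-05]), 'force': array([-0.09086176,  0.34406488,  0.33449049]), 'ft_torque': array([-0.10060406,  0.09794645,  0.01499652]), 'gripper_force': 0.0, 'width': 1.002113581184586}
```

View pics/w1.png

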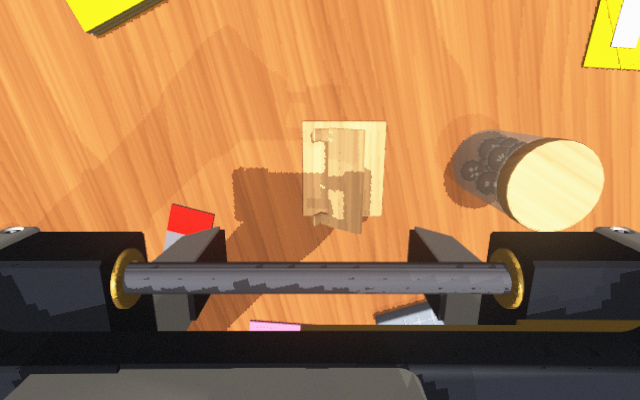

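The wrist view shows the stand at (303–386, 120–233): prongs on its left (near) side, upper plate edge at about col 363. The jar is at (550,185). I'll enlarge the stand.

Run:
```python
import cv2
a=cv2.imread('pics/w1.png')[112:242,295:395]
cv2.imwrite('pics/w1c.png',cv2.resize(a,None,fx=4.5,fy=4.5,interpolation=cv2.INTER_CUBIC))
```

```text
(no output)
```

View pics/w1c.png

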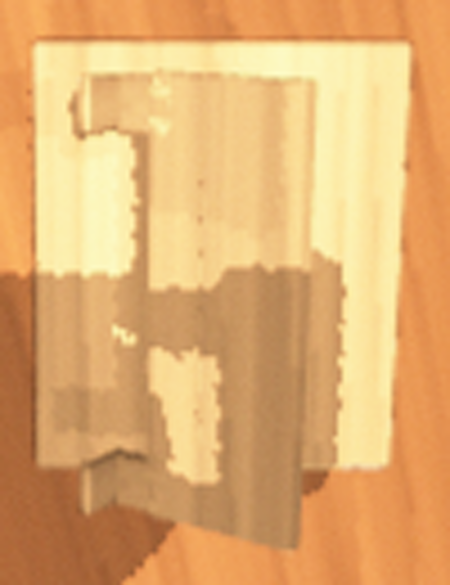

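```bash
cat >> h.py <<'E'
def stand(x,y,yaw,z=.075,tilt=np.radians(38)):
    M=R.from_euler('ZY',[yaw,-tilt]).as_matrix(); return M,np.array([x,y,z])
E
python3 - <<'E'
from h import *
from scipy.optimize import least_squares
u=np.array([[314,78],[296,548],[148,132],[148,455],[92,75],[92,515]])/4.5+[295,112]
m=np.array([[23,60,0],[23,-60,0],[-23,45,0],[-23,-45,0],[-32,59,0],[-32,-59,0]])/1000
ut=np.array([[40,235],[145,262]])/2.5+[160,100]
print(camera_params('wrist')['vertical_fov'])
def f(q,n=6):
    M,p=stand(*q); return (proj('wrist',m@M.T+p)-u)
for free in (3,4):
    r=least_squares(lambda q:f(q).ravel(),[.52,.333,-.24,.075][:free])
    print(r.x,f(r.x).round(1).tolist())
    M,p=stand(*r.x); print((proj('top',m[:2]@M.T+p)-ut).round(1).tolist())
    print(M.round(3))
E
```

```text
61.052134102209564
[ 0.52523414  0.33446084 -0.23146223] [[-3.6, 0.4], [-2.6, 0.8], [-1.4, -0.2], [-1.6, 1.5], [4.8, -0.2], [5.1, -2.7]]
[[-0.1, -1.8], [-0.6, -2.4]]
[[ 0.767  0.229 -0.599]
 [-0.181  0.973  0.141]
 [ 0.616  0.     0.788]]
[ 0.52515842  0.33618099 -0.23090188  0.08290534] [[-3.1, -0.6], [-2.2, 2.0], [-1.7, -0.9], [-1.8, 2.3], [4.5, -1.1], [4.8, -1.7]]
[[-1.9, -2.3], [-2.0, -2.8]]
[[ 0.767  0.229 -0.599]
 [-0.18   0.973  0.141]
 [ 0.616  0.     0.788]]
```

Run:
```python
from h import *
from scipy.optimize import least_squares
u=np.array([[314,78],[296,548],[148,132],[148,455],[92,75],[92,515]])/4.5+[295,112]
m=np.array([[23,60,0],[23,-60,0],[-23,45,0],[-23,-45,0],[-32,59,13],[-32,-59,13]])/1000
ut=np.array([[40,235],[145,262]])/2.5+[160,100]
def f(q):
    M,p=stand(*q); return (proj('wrist',m@M.T+p)-u)
r=least_squares(lambda q:f(q).ravel(),[.52,.333,-.24])
print(r.x,f(r.x).round(1).tolist())
M,p=stand(*r.x); print((proj('top',m[:2]@M.T+p)-ut).round(1).tolist())
# next: look at card
rel([.60,.04,.27],down(0))
```

```text
[ 0.52778076  0.33446105 -0.23511581] [[-1.1, -0.1], [-0.7, 0.3], [0.9, -0.8], [0.3, 1.0], [0.3, -0.1], [0.5, -0.3]]
[[-0.0, -2.8], [-0.5, -3.2]]
rel [-0.2875  0.1729  0.0297] [-0.000e+00 -1.000e-04 -2.369e-01] t 2.3667 rows 8.077035786408839 1.8950569346367119
```

>>> jog_arm:
  motion:
    - [[-0.2875,0.173,0.03,0,0,-0.237,-1],[-0.2875,0.173,0.03,0,0,-0.237,-1],[-0.2875,0.173,0.03,0,0,-0.237,-1],[-0.2875,0.173,0.03,0,0,-0.237,-1],[-0.2875,0.173,0.03,0,0,-0.237,-1],[-0.2875,0.173,0.03,0,0,-0.237,-1],[-0.2875,0.173,0.03,0,0,-0.237,-1],[-0.2875,0.173,0.03,0,0,-0.237,-1],[-0.2875,0.173,0.03,0,0,-0.237,-1],[-0.2875,0.173,0.03,0,0,-0.237,-1]]

```text
clock: 3.2
position: [0.5999, 0.0353, 0.2697]
ee_rot: [2.228, 2.213, -0.001]
force: [0.3, -0.4, 0.4]
width: 0.997
gripper_force: 0.0
```

Run:
```python
from h import *
print(observe()['position'],observe()['joints'].round(2)); im=get_image('wrist'); T=K('wrist')
ss=silhouettes('price_card','wrist')
print([(s['p'],s['pixel'],s['mask'].sum()) for s in ss])
save(im,'w2')
q=[0.52778076,0.33446105,-0.23511581]; M,p=stand(*q)
m=np.array([[23,60,0],[23,-60,0],[-23,60,0],[-23,-60,0],[-32,52,13],[-32,-52,13]])/1000
t=get_image('top')
c=cv2.resize(t[180:235,165:230],None,fx=6,fy=6,interpolation=cv2.INTER_CUBIC)
for a in proj('top',m@M.T+p): cv2.circle(c,tuple(((a-[165,180])*6+3).astype(int)),3,(255,0,0),-1)
b=im.copy(); b=cv2.resize(b[0:260,100:540],None,fx=1.0,fy=1.0)
o=np.zeros((330,390+440,3),np.uint8); o[:330,:390]=c; o[:260,390:]=b; save(o[:, :800],'mix')
```

```text
[0.59989121 0.03533246 0.26972287] [-0.48  0.38  0.48  1.6  -0.18  1.21  0.02]
[(0.76, [150.5, 122.4], np.int64(6364)), (0.68, [346.3, 196.6], np.int64(5956)), (0.59, [16.1, 13.5], np.int64(893)), (0.38, [351.9, 311.2], np.int64(2276))]
```

View pics/mix.png

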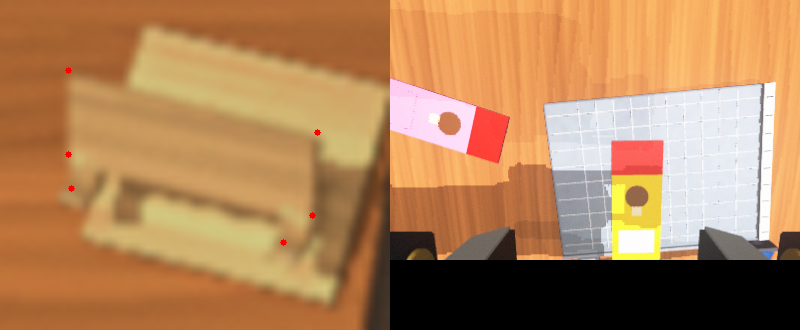

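The choice is confirmed: the yellow card with red band on the trimmer board, wrist px cols 322–372, red end at row 141. The overlaid stand model sits about 2 px high in the top view, so I'll compare the two cameras on the card.

Run:
```python
from h import *
np.set_printoptions(precision=4,suppress=True)
def seg(im,box):
    h=cv2.cvtColor(im,cv2.COLOR_RGB2HSV); m=((h[...,1]>130)&((h[...,0]<36)|(h[...,0]>172))).astype(np.uint8)
    k=np.zeros_like(m); x0,x1,y0,y1=box; k[y0:y1,x0:x1]=1; m*=k
    m=cv2.morphologyEx(m,cv2.MORPH_OPEN,np.ones((3,3)))
    return max(cv2.findContours(m,cv2.RETR_EXTERNAL,cv2.CHAIN_APPROX_NONE)[0],key=cv2.contourArea).reshape(-1,2)
# wrist: sides & red end
im=cv2.imread('pics/w2.png')[:,:,::-1].copy()
c=seg(im,(305,390,110,235)); 
L=[];Rr=[]
for row in range(160,225,5):
    xs=c[c[:,1]==row][:,0]; L.append([xs.min()-.5,row]);Rr.append([xs.max()+.5,row])
rr=c[:,1].min(); print('rows',rr)
PL=onz('wrist',L,.035);PR=onz('wrist',Rr,.035);PT=onz('wrist',[[330,rr-.5],[360,rr-.5]],.035)
print('near edge',PL[0],PL[-1],'far',PR[0],PR[-1],'red end',PT)
a=np.polyfit(PL[:,1],PL[:,0],1);b=np.polyfit(PR[:,1],PR[:,0],1); print(a,b)
# trimmer near edge in wrist (crop 545,103)->(562,255) & fence top-right
print('trim corner wrist',onz('wrist',[[545-290,103],[562-290,255]],.03), onz('wrist',[[775-290,84]],.038))
t=cv2.imread('pics/top0.png')[:,:,::-1].copy()
h=cv2.cvtColor(t,cv2.COLOR_RGB2HSV)[150:195,290:352]
s=h[...,1]; 
m=np.zeros(t.shape[:2],np.uint8); m[150:195,290:352]=(s>120)
rows=[np.where(m[:,x])[0] for x in range(300,336,4)]
print('top cols rows',[(r.min(),r.max()) for r in rows])
x=np.arange(300,336,4)
print('top near',onz('top',np.c_[x,[r.max()+.5 for r in rows]],.035)[[0,-1]],'far',onz('top',np.c_[x,[r.min()-.5 for r in rows]],.035)[[0,-1]])
xs=[np.where(m[r])[0] for r in (166,172,177)]; print([(v.min(),v.max()) for v in xs], onz('top',[[v.min()-.5,172] for v in xs],.035),onz('top',[[v.max()+.5,172] for v in xs],.035))
```

```text
rows 141
near edge [0.6062 0.0457 0.035 ] [ 0.6065 -0.0284  0.035 ] far [0.6657 0.0457 0.035 ] [ 0.6665 -0.0284  0.035 ] red end [[0.6159 0.0683 0.035 ]
 [0.6504 0.0683 0.035 ]]
[-0.0041  0.6064] [-0.0097  0.6659]
trim corner wrist [[ 0.5309  0.1097  0.03  ]
 [ 0.5437 -0.0774  0.03  ]] [[0.7839 0.1296 0.038 ]]
top cols rows [(np.int64(161), np.int64(180)), (np.int64(161), np.int64(180)), (np.int64(161), np.int64(180)), (np.int64(161), np.int64(180)), (np.int64(161), np.int64(180)), (np.int64(161), np.int64(180)), (np.int64(161), np.int64(180)), (np.int64(161), np.int64(180)), (np.int64(161), np.int64(180))]
top near [[ 0.6032  0.0493  0.035 ]
 [ 0.604  -0.0436  0.035 ]] far [[ 0.6629  0.0502  0.035 ]
 [ 0.6637 -0.0435  0.035 ]]
[(np.int64(297), np.int64(351)), (np.int64(297), np.int64(349)), (np.int64(296), np.int64(350))] [[0.6283 0.0599 0.035 ]
 [0.6283 0.0599 0.035 ]
 [0.6283 0.0628 0.035 ]] [[ 0.6298 -0.1004  0.035 ]
 [ 0.6297 -0.0946  0.035 ]
 [ 0.6298 -0.0975  0.035 ]]
```

Run:
```python
from h import *
rel([.636,.010,.09],down(0)); rel([.636,.010,.0315],down(0))
```

```text
rel [-0.0313  0.0367  0.1797] [-0.0002 -0.0009  0.0003] t 3.35 rows 4.461206479732069 0.007565402598051911
rel [-0.0314  0.0367  0.2382] [-0.0002 -0.0009  0.0003] t 3.35 rows 5.827684665849244 0.007565402598051911
```

>>> jog_arm:
  motion:
    - [[-0.032,0.036,0.18,0,0,0,-1],[-0.032,0.036,0.18,0,0,0,-1],[-0.032,0.036,0.18,0,0,0,-1],[-0.032,0.036,0.18,0,0,0,-1],[-0.032,0.036,0.18,0,0,0,-1],[-0.032,0.036,0.2,0,0,0,-1],[-0.032,0.036,0.215,0,0,0,-1],[-0.032,0.036,0.228,0,0,0,-1],[-0.032,0.036,0.23,0,0,0,-1],[-0.032,0.036,0.23,0,0,0,-1]]

```text
clock: 4.18
position: [0.635, 0.0089, 0.0392]
ee_rot: [-2.221, -2.22, 0.001]
force: [-0.3, 0.4, 0.9]
width: 1.004
gripper_force: 0.0
```

Run:
```python
from h import *
im=get_image('wrist'); o=observe(); print(o['position'],o['ee_rot'],o['force']); rel([.636,.010,.0315],down(0))
save(im,'w3')
```

```text
[0.63570875 0.00854021 0.04019387] [2.22216802e+00 2.22069539e+00 8.39786381e-04] [-0.09247269 -0.759262    0.59227812]
rel [0.0015 0.0003 0.0087] [ 0.0004 -0.0004 -0.0007] t 4.2333 rows 0.211520141127737 0.006813988557573578
```

View pics/w3.png

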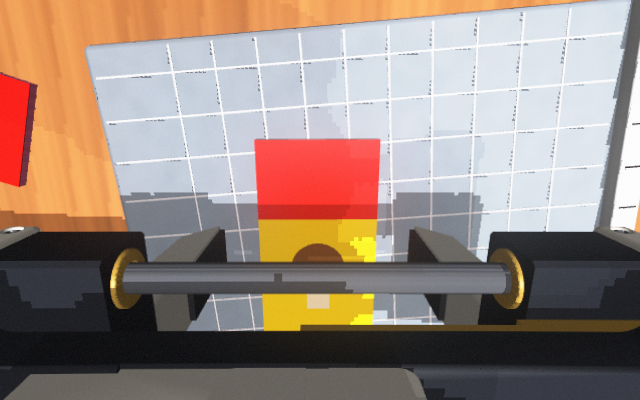

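The card (cols 257–379) is centred between the fingers. I'll go down and grip.

>>> jog_arm:
  motion:
    - [[0,0,0.005,0,0,0,-1],[0,0,0.0085,0,0,0,-1],[0,0,0.0085,0,0,0,0],[0,0,0.0085,0,0,0,1],[0,0,0.0085,0,0,0,1],[0,0,0.0085,0,0,0,1],[0,0,0.0085,0,0,0,1],[0,0,0.0085,0,0,0,1]]
  force: 10

```text
clock: 4.9
position: [0.6355, 0.0076, 0.0314]
ee_rot: [2.224, 2.219, 0.0]
force: [-0.4, 0.7, 1.6]
width: 0.653
gripper_force: 10.0
```

Run:
```python
from h import *
P=onz('wrist',[[317,138.5]],.035); print('red end if now',P, observe()['position'])
```

```text
red end if now [[0.6370814  0.06164212 0.035     ]] [0.63554817 0.0075659  0.03138715]
```

>>> jog_arm:
  motion:
    - [[0,0,-0.003,0,0,0,1],[0.015,0,-0.003,0,0,0,1],[0.03,0,-0.003,0,0,0,1],[0.05,0,-0.003,0,0,0,1],[0.07,0,-0.003,0,0,0,1],[0.075,0,-0.04,0,0,0,1],[0.08,0,-0.08,0,0,0,1],[0.08,0,-0.12,0,0,0,1],[0.08,0,-0.16,0,0,0,1],[0.08,0,-0.2,0,0,0,1]]

```text
clock: 5.73
position: [0.6349, 0.0902, 0.2332]
ee_rot: [-2.221, -2.221, -0.0]
force: [1.0, 0.6, 0.0]
width: 0.648
gripper_force: 10.0
```

Run:
```python
from h import *
get_image('wrist')
im=get_image('wrist'); o=observe(); print(o['position'],o['width'],o['gripper_force'])
h=cv2.cvtColor(im,cv2.COLOR_RGB2HSV); m=(h[...,1]>150)&((h[...,0]<5)|(h[...,0]>174))
m[:, :240]=0;m[:,400:]=0;m[235:]=0
ys,xs=np.where(m); print(xs.min(),xs.max(),ys.min(),ys.max())
print(onz('wrist',[[317,ys.min()-.5]],o['position'][2]+.003)-o['position'])
q=[0.5265,0.3345,-0.235]; M,p=stand(*q)
# tool: y=upslope M[:,0], z=-normal, x = y×z
Rt=np.c_[np.cross(M[:,0],-M[:,2]),M[:,0],-M[:,2]]; print('toolx',Rt[:,0],'stand y',M[:,1])
for hgt in (.15,.06,.02):
    tgt=p+M@np.array([.001,.021,hgt]); print(tgt); rel(tgt,Rt)
```

```text
[0.63896589 0.08995615 0.23857407] 0.6479057114463479 9.997862130403519
250 382 138 233
[[0.00135397 0.05441107 0.003     ]]
toolx [ 2.32842986e-01  9.72514341e-01 -2.77555756e-17] stand y [0.23284299 0.97251434 0.        ]
[0.44234511 0.37624219 0.19381727]
rel [ 0.2861 -0.1971  0.0435] [-0.6495 -0.0822  0.2246] t 5.8333 rows 8.397484210574916 5.536821820371623
[0.49623168 0.36334047 0.12289631]
rel [ 0.273 -0.144  0.115] [-0.6495 -0.0822  0.2246] t 5.8333 rows 7.898881024589496 5.536821820371623
[0.52018126 0.35760637 0.09137588]
rel [ 0.2672 -0.1204  0.1467] [-0.6495 -0.0822  0.2246] t 5.8333 rows 7.85948072417103 5.536821820371623
```

>>> jog_arm:
  motion:
    - [[0.14,-0.1,0.0,-0.32,-0.041,0.11,1],[0.286,-0.197,0.043,-0.65,-0.082,0.225,1],[0.286,-0.197,0.043,-0.65,-0.082,0.225,1],[0.286,-0.197,0.043,-0.65,-0.082,0.225,1],[0.286,-0.197,0.043,-0.65,-0.082,0.225,1],[0.286,-0.197,0.043,-0.65,-0.082,0.225,1],[0.286,-0.197,0.043,-0.65,-0.082,0.225,1],[0.286,-0.197,0.043,-0.65,-0.082,0.225,1],[0.286,-0.197,0.043,-0.65,-0.082,0.225,1],[0.286,-0.197,0.043,-0.65,-0.082,0.225,1]]

```text
clock: 6.67
position: [0.4803, 0.3106, 0.1954]
ee_rot: [2.019, 1.593, 0.537]
force: [0.9, 0.1, -0.4]
width: 0.651
gripper_force: 10.0
```

>>> jog_arm:
  motion:
    - [[0,0,0,0,0,0,1],[0,0,0,0,0,0,1],[0,0,0,0,0,0,1]]

```text
clock: 6.92
position: [0.4819, 0.311, 0.1959]
ee_rot: [2.019, 1.596, 0.534]
force: [0.6, -0.6, -0.5]
width: 0.649
gripper_force: 10.0
```

Run:
```python
from h import *
im=get_image('wrist'); o=observe(); print(o['position'],o['joints'].round(2),o['width'])
q=[0.5265,0.3345,-0.235]; M,p=stand(*q)
Rt=np.c_[np.cross(M[:,0],-M[:,2]),M[:,0],-M[:,2]]
rel(p+M@np.array([.001,.021,.15]),Rt)
m=np.array([[23,60,0],[23,-60,0],[-23,60,0],[-23,-60,0],[-32,59,13],[-32,-59,13],[-32,45,13]])/1000
for a in proj('wrist',m@M.T+p): 
    print(a.round(0)); cv2.circle(im,tuple(a.astype(int)),2,(0,0,255),-1)
save(im,'w4')
```

```text
[0.48267398 0.30971228 0.19616172] [-1.78  0.4   0.94  2.17  0.57  0.53 -1.62] 0.6486811966036342
rel [ 0.0552 -0.0448 -0.0317] [-0.0099  0.0056  0.0015] t 6.9667 rows 1.8665244041969846 0.09212174864699607
[288.  68.]
[291. 217.]
[227.  68.]
[237. 217.]
[210.  68.]
[222. 221.]
[212.  88.]
```

View pics/w4.png

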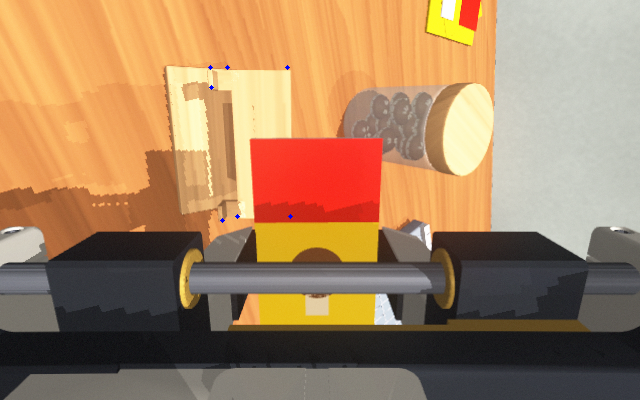

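>>> jog_arm:
  motion:
    - [[0.055,-0.045,-0.032,-0.01,0.006,0.0,1],[0.055,-0.045,-0.032,-0.01,0.006,0.0,1],[0.055,-0.045,-0.032,-0.01,0.006,0.0,1],[0.055,-0.045,-0.032,-0.01,0.006,0.0,1],[0.055,-0.045,-0.032,-0.01,0.006,0.0,1]]

```text
clock: 7.38
position: [0.4431, 0.3747, 0.1942]
ee_rot: [2.016, 1.589, 0.547]
force: [0.4, -0.7, 0.4]
width: 0.652
gripper_force: 10.0
```

Run:
```python
from h import *
im=get_image('wrist'); o=observe(); print(o['position'],o['joints'].round(2),o['width'])
q=[0.5265,0.3345,-0.235]; M,p=stand(*q)
Rt=np.c_[np.cross(M[:,0],-M[:,2]),M[:,0],-M[:,2]]
rel(p+M@np.array([.001,.021,.15]),Rt)
rel(p+M@np.array([.001,.021,.06]),Rt)
save(im,'w5')
m=np.array([[23,60,0],[-32,59,13],[-32,45,13],[-23,45,0]])/1000
print(proj('wrist',m@M.T+p).round(0).tolist())
```

```text
[0.44327502 0.37414297 0.1941958 ] [-1.87  0.45  0.9   2.1   0.51  0.61 -1.69] 0.6540960154432719
rel [ 0.0018 -0.0013 -0.0006] [ 0.0002  0.0017 -0.0012] t 7.4333 rows 0.055802243201015636 0.01662687112213409
rel [ 0.002  -0.0014  0.0894] [ 0.0002  0.0017 -0.0012] t 7.4333 rows 2.145541873958826 0.01662687112213409
[[339.0, 136.0], [276.0, 138.0], [276.0, 155.0], [288.0, 152.0]]
```

>>> jog_arm:
  motion:
    - [[0.002,-0.001,0.04,0,0.0015,0,1],[0.002,-0.0005,0.08,0,0.0015,0,1],[0.002,0,0.11,0,0.0015,0,1],[0.002,0,0.13,0,0.0015,0,1],[0.002,0,0.138,0,0.0015,0,1],[0.002,0,0.138,0,0.0015,0,1],[0.002,0,0.138,0,0.0015,0,1]]

```text
clock: 8.02
position: [0.5257, 0.3575, 0.0859]
ee_rot: [2.015, 1.59, 0.549]
force: [-1.2, 0.8, -0.2]
width: 0.653
gripper_force: 10.0
```

Run:
```python
from h import *
o=observe(); print(o['position'],o['force'],o['width'])
q=[0.5265,0.3345,-0.235]; M,p=stand(*q)
print('in stand',(M.T@(o['position']-p)).round(4)); 
Rt=np.c_[np.cross(M[:,0],-M[:,2]),M[:,0],-M[:,2]]
rel(p+M@np.array([.001,.021,.001]),Rt)
t=get_image('scene'); c=cv2.resize(t[120:200,320:440],None,fx=6,fy=6,interpolation=cv2.INTER_CUBIC)
save(c,'s1')
```

```text
[0.52574394 0.35747198 0.08592519] [-1.16879062  0.78574049 -0.19382386] 0.6531125629464216
in stand [0.0019 0.0222 0.0124]
rel [-0.0012 -0.0009  0.0114] [ 0.0007 -0.0008 -0.0001] t 8.0167 rows 0.27463956337975465 0.008502766389125877
```

View pics/s1.png

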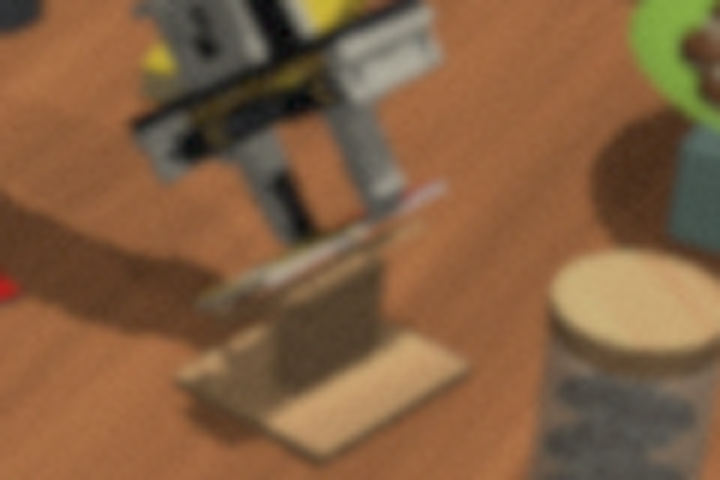

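The scene crop shows the card held parallel to the plate, just above it. I'll descend slowly, watching the force.

>>> jog_arm:
  motion:
    - [[-0.001,0,0.003,0,0,0,1],[-0.001,0,0.006,0,0,0,1],[-0.001,0,0.008,0,0,0,1],[-0.001,0,0.008,0,0,0,1],[-0.001,0,0.008,0,0,0,1]]

```text
clock: 8.48
position: [0.5298, 0.3566, 0.0791]
ee_rot: [2.014, 1.592, 0.55]
force: [-0.7, 0.1, -0.0]
width: 0.649
gripper_force: 10.0
```

>>> jog_arm:
  motion:
    - [[0,0,0.001,0,0,0,1],[0,0,0.002,0,0,0,1],[0,0,0.002,0,0,0,1],[0,0,0.002,0,0,0,1]]

```text
clock: 8.82
position: [0.531, 0.3563, 0.0775]
ee_rot: [2.014, 1.592, 0.549]
force: [-2.6, 1.1, 2.4]
width: 0.651
gripper_force: 10.0
```

>>> jog_arm:
  motion:
    - [[0,0,0.0005,0,0,0,1],[0,0,0.0005,0,0,0,1],[0,0,0.0005,0,0,0,1]]

```text
clock: 9.07
position: [0.5313, 0.3562, 0.0772]
ee_rot: [2.014, 1.592, 0.55]
force: [-5.3, -0.1, 6.6]
width: 0.653
gripper_force: 10.0
```

Run:
```python
from h import *
o=observe(); print(o['position'],o['force'],o['width'])
q=[0.5265,0.3345,-0.235]; M,p=stand(*q)
print('in stand',(M.T@(o['position']-p)).round(4),(M.T@o['force']).round(2));
```

```text
[0.53127308 0.35623336 0.07718322] [-5.27088512 -0.12358621  6.63608758] 0.6531624407567295
in stand [0.001  0.0222 0.002 ] [ 0.07 -1.35  8.37]
```

Firm flat contact: 8 N normal, z about 0.6 mm. Releasing.

>>> jog_arm:
  motion:
    - [[0,0,0,0,0,0,-0.4],[0,0,0,0,0,0,-0.5],[0,0,0,0,0,0,-0.6],[0,0,0,0,0,0,-0.6],[0,0,0,0,0,0,-0.6]]

```text
clock: 9.48
position: [0.5315, 0.3559, 0.077]
ee_rot: [2.014, 1.592, 0.549]
force: [-0.2, 1.2, -0.0]
width: 0.798
gripper_force: 0.0
```

>>> jog_arm:
  motion:
    - [[0,0,-0.005,0,0,0,-0.6],[0,0,-0.01,0,0,0,-0.6],[0,0,-0.02,0,0,0,-0.6],[0,0,-0.04,0,0,0,-0.6],[0,0,-0.07,0,0,0,-0.6],[0,0,-0.1,0,0,0,-0.6],[0,0,-0.13,0,0,0,-0.6],[0,0,-0.13,0,0,0,-0.6],[0,0,-0.13,0,0,0,-0.6]]

```text
clock: 10.23
position: [0.4524, 0.3761, 0.1805]
ee_rot: [2.015, 1.595, 0.553]
force: [-0.7, 0.2, 0.1]
width: 0.802
gripper_force: 0.0
```

Run:
```python
from h import *
im=get_image('wrist'); o=observe(); print(o['position'],o['joints'].round(2),o['width'],o['clock'])
q=[0.5265,0.3345,-0.235]; M,p=stand(*q)
h=cv2.cvtColor(im,cv2.COLOR_RGB2HSV); m=(h[...,1]>150)&((h[...,0]<6)|(h[...,0]>174))
m[:, :200]=0;m[:,430:]=0;m[260:]=0
c=max(cv2.findContours(m.astype(np.uint8),cv2.RETR_EXTERNAL,cv2.CHAIN_APPROX_NONE)[0],key=cv2.contourArea)
r=cv2.minAreaRect(c); print('red px',r)
u=cv2.boxPoints(r); oo,v=ray('wrist',u); n=M[:,2]; P=oo+v*(((p+n*.005-oo)@n)/(v@n))[:,None]
print('corners in stand',((P-p)@M).round(4).tolist())
t=get_image('scene'); c=cv2.resize(t[120:200,320:440],None,fx=4,fy=4,interpolation=cv2.INTER_CUBIC)
w=im[0:300,160:470]; o=np.zeros((320,800,3),np.uint8); o[:,:480]=c; o[:300,480:790]=w; save(o,'mix2')
```

```text
[0.45281658 0.37503442 0.17976216] [-1.84  0.49  0.89  2.1   0.5   0.56 -1.68] 0.8027865367495721 10.2833
red px ((312.5, 148.0), (46.0, 71.0), 90.0)
corners in stand [[-0.0314, 0.0745, 0.005], [0.027, 0.0746, 0.005], [0.028, 0.0361, 0.005], [-0.0325, 0.036, 0.005]]
```

View pics/mix2.png

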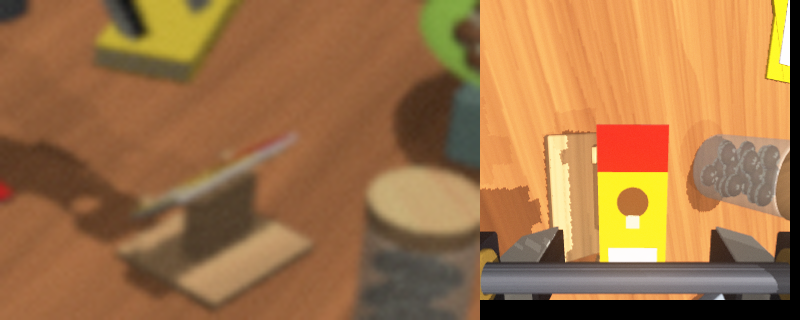

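Wrist and scene views: the card lies flat on the slope against the prongs, centre at x = −2 mm, y = 0, straight. Next is the handle.

Run:
```python
from h import *
rel([.50,.08,.35],down(0)); rel([.53,-.06,.35],down(0))
```

```text
rel [-0.2754  0.1945 -0.0649] [ 0.6602  0.0763 -0.2242] t 10.3333 rows 8.234158217253954 5.611403365079278
rel [-0.4047  0.243  -0.0272] [ 0.6602  0.0763 -0.2242] t 10.3333 rows 11.339425836559267 5.611403365079278
```

>>> jog_arm:
  motion:
    - [[0,0,-0.04,0,0,0,-0.6],[-0.02,0.03,-0.08,0.1,0,0,0],[-0.275,0.195,-0.065,0.66,0.076,-0.224,1],[-0.275,0.195,-0.065,0.66,0.076,-0.224,1],[-0.275,0.195,-0.065,0.66,0.076,-0.224,1],[-0.275,0.195,-0.065,0.66,0.076,-0.224,1],[-0.275,0.195,-0.065,0.66,0.076,-0.224,1],[-0.275,0.195,-0.065,0.66,0.076,-0.224,1],[-0.275,0.195,-0.065,0.66,0.076,-0.224,1],[-0.275,0.195,-0.065,0.66,0.076,-0.224,1]]

```text
clock: 11.17
position: [0.4868, 0.1357, 0.3274]
ee_rot: [-2.218, -2.221, 0.005]
force: [1.0, 0.0, -0.6]
width: 0.198
gripper_force: 0.0
```

Run:
```python
from h import *
print(observe()['position']);rel([.53,-.06,.35],down(0))
```

```text
[0.48675839 0.13568672 0.3274473 ]
rel [-0.1957  0.0429 -0.0227] [-0.0039  0.0002  0.0011] t 11.1667 rows 4.836268463879087 0.03274356294150311
```

>>> jog_arm:
  motion:
    - [[-0.19,0.043,-0.025,-0.004,0,0,1],[-0.19,0.043,-0.025,-0.004,0,0,1],[-0.19,0.043,-0.025,-0.004,0,0,1],[-0.19,0.043,-0.025,-0.004,0,0,1],[-0.19,0.043,-0.025,-0.004,0,0,1],[-0.19,0.043,-0.025,-0.004,0,0,1],[-0.19,0.043,-0.025,-0.004,0,0,1],[-0.19,0.043,-0.025,-0.004,0,0,1],[-0.19,0.043,-0.025,-0.004,0,0,1],[-0.19,0.043,-0.025,-0.004,0,0,1]]

```text
clock: 12.0
position: [0.5288, -0.0517, 0.3526]
ee_rot: [2.218, 2.221, 0.003]
force: [-0.8, -0.0, 0.4]
width: 0.004
gripper_force: 0.0
```

Run:
```python
from h import *
im=get_image('wrist'); o=observe(); print(o['position'],o['width'])
def model(c,C,b,S=1):
    x,y,th=C; Rz=R.from_euler('z',th).as_matrix(); piv=np.array([x,y,0])+Rz@[.115,-.106,.036]
    a=.62-b; f=lambda r,s,n: piv+Rz@[-r*np.cos(a)+n*np.sin(a),s,r*np.sin(a)+n*np.cos(a)]
    pts=[f(.25,.012,.017),f(.345,.012,.017),f(.345,-.012,.017),f(.25,-.012,.017),f(.3,0,.017)]
    brd=[np.array([x,y,.03])+Rz@[i*.13,j*.095,0] for i,j in ((-1,1),(1,1),(1,-1),(-1,-1))]
    return pts+brd
C=[.661,.0165,.08]
for c,i in (('wrist',im),('top',get_image('top'))):
    for b,col in ((.0,(255,0,255)),(.12,(0,255,0))):
        P=model(c,C,b); q=proj(c,P)
        for u in q: cv2.circle(i,tuple(np.clip(u,-999,999).astype(int)),1,col,-1)
        print(c,b,q.round(0).tolist())
    if c=='top': T=cv2.resize(i[105:225,265:385],None,fx=4,fy=4,interpolation=cv2.INTER_CUBIC)
o=np.zeros((600,800,3),np.uint8); o[:400,:640]=im; save(o[:400,:640],'w6'); save(T,'t6')
```

```text
[ 0.52887968 -0.05167795  0.35277774] 0.003734354508863179
wrist 0.0 [[377.0, 210.0], [295.0, 237.0], [298.0, 264.0], [378.0, 233.0], [338.0, 235.0], [311.0, 35.0], [513.0, 18.0], [503.0, 164.0], [322.0, 178.0]]
wrist 0.12 [[356.0, 204.0], [272.0, 225.0], [275.0, 249.0], [357.0, 225.0], [316.0, 226.0], [311.0, 35.0], [513.0, 18.0], [503.0, 164.0], [322.0, 178.0]]
top 0.0 [[351.0, 173.0], [356.0, 201.0], [366.0, 200.0], [361.0, 173.0], [359.0, 187.0], [282.0, 208.0], [277.0, 122.0], [340.0, 117.0], [347.0, 203.0]]
top 0.12 [[351.0, 182.0], [355.0, 213.0], [365.0, 212.0], [360.0, 181.0], [358.0, 197.0], [282.0, 208.0], [277.0, 122.0], [340.0, 117.0], [347.0, 203.0]]
```

View pics/w6.png

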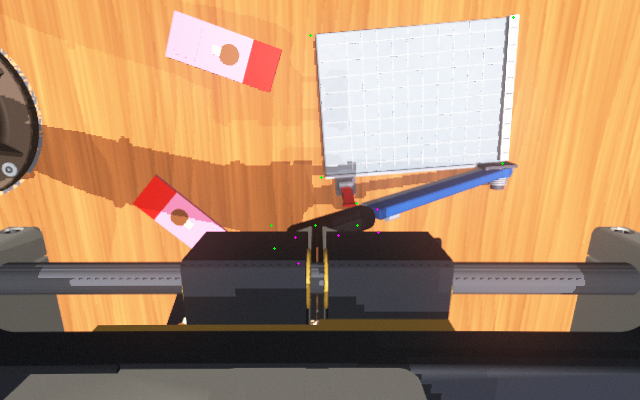

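Board corners agree with the model to within about 5 px (3 mm further in x). The handle spans (290,230)–(374,215), so the angle is about 0.05. Now I'll work out the press arc.

Run:
```python
from h import *
x,y,th=.664,.0165,.08; Rz=R.from_euler('z',th).as_matrix(); piv=np.array([x,y,0])+Rz@[.115,-.106,.036]
o=observe(); print(o['position'],piv)
def P(a,r=.297,n=.017,up=0): return piv+Rz@[-r*np.cos(a)+n*np.sin(a),0,r*np.sin(a)+n*np.cos(a)+up]
for a in (.62,.55,.48,.41,.34,.27,.2,.13,.06,0,-.03,-.04):
    p=P(a)+[.019*max(0,np.sin(a))*.5,0,0]; print(a,p.round(4))
s=P(.62,up=.04); rel([s[0]+.005,s[1],s[2]],down(0))
```

```text
[ 0.52891155 -0.05180844  0.35293266] [ 0.78710315 -0.07997079  0.036     ]
0.62 [ 0.5615 -0.0985  0.2224]
0.55 [ 0.5485 -0.0995  0.2057]
0.48 [ 0.5367 -0.1004  0.1882]
0.41 [ 0.5261 -0.1012  0.17  ]
0.34 [ 0.5168 -0.1019  0.1511]
0.27 [ 0.5088 -0.1025  0.1316]
0.2 [ 0.5022 -0.103   0.1117]
0.13 [ 0.497  -0.1033  0.0914]
0.06 [ 0.4932 -0.1036  0.0708]
0 [ 0.4911 -0.1037  0.053 ]
-0.03 [ 0.4907 -0.1037  0.0441]
-0.04 [ 0.4906 -0.1037  0.0411]
rel [-0.0467  0.0316  0.0907] [0.0042 0.0004 0.0015] t 12.1 rows 2.5610353391860463 0.03585936087890851
```

>>> jog_arm:
  motion:
    - [[-0.046,0.032,0,0.004,0,0,1],[-0.046,0.032,0.04,0.004,0,0,1],[-0.046,0.032,0.08,0.004,0,0,1],[-0.046,0.032,0.09,0.004,0,0,1],[-0.046,0.032,0.09,0.004,0,0,1],[-0.046,0.032,0.09,0.004,0,0,1]]

```text
clock: 12.6
position: [0.5615, -0.0983, 0.2643]
ee_rot: [2.22, 2.222, -0.0]
force: [0.0, 0.2, -0.0]
width: 0.006
gripper_force: 0.0
```

Run:
```python
from h import *
print(observe()['position'],observe()['joints'].round(2),observe()['force'])
```

```text
[ 0.56151713 -0.09828987  0.26430288] [-0.58  0.41  0.94  1.71 -0.35  1.2   0.45] [ 0.0283495   0.15706975 -0.02903774]
```

>>> jog_arm:
  motion:
    - [[0,-0.005,0.035,0,0,0,1],[-0.001,-0.013,0.058,0,0,0,1],[-0.002,-0.025,0.075,0,0,0,1],[-0.003,-0.035,0.0935,0,0,0,1],[-0.0035,-0.0447,0.1125,0,0,0,1],[-0.004,-0.0527,0.132,0,0,0,1],[-0.0045,-0.0593,0.152,0,0,0,1],[-0.0045,-0.0593,0.152,0,0,0,1]]

```text
clock: 13.27
position: [0.503, -0.1028, 0.1117]
ee_rot: [2.219, 2.221, 0.003]
force: [0.5, 0.2, 1.8]
width: 0.003
gripper_force: 0.6
```

The force is lower than expected, so I'll look.

Run:
```python
from h import *
t=get_image('scene'); a=cv2.resize(t[150:300,260:430],None,fx=3.5,fy=3.5,interpolation=cv2.INTER_CUBIC); save(a,'s7')
print(observe()['force'],observe()['position'])
```

```text
[0.05013007 0.2500961  2.1652013 ] [ 0.50337646 -0.10297226  0.11278277]
```

View pics/s7.png

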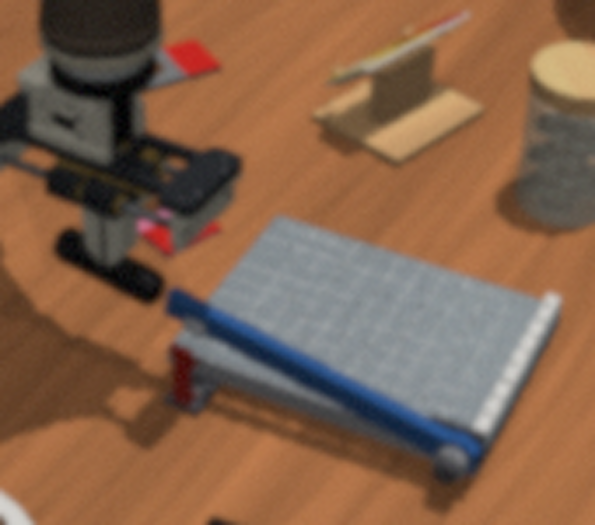

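The fingers sit on the handle with the arm part-way down; the card still lies on the stand. Continuing the press.

>>> jog_arm:
  motion:
    - [[0,-0.003,0.01,0,0,0,1],[0,-0.005,0.02,0,0,0,1],[0,-0.007,0.031,0,0,0,1],[-0.0005,-0.009,0.041,0,0,0,1],[-0.0005,-0.01,0.05,0,0,0,1],[-0.0007,-0.011,0.0588,0,0,0,1],[-0.0007,-0.011,0.063,0,0,0,1],[-0.0007,-0.011,0.063,0,0,0,1]]

```text
clock: 13.98
position: [0.4942, -0.1041, 0.0502]
ee_rot: [2.218, 2.22, 0.005]
force: [1.3, 1.2, 2.4]
width: 0.007
gripper_force: 1.1
```

>>> jog_arm:
  motion:
    - [[0,0,0.003,0,0,0,1],[0,0,0.006,0,0,0,1],[0,0,0.008,0,0,0,1],[0,0,0.008,0,0,0,1]]

```text
clock: 14.32
position: [0.494, -0.1041, 0.0429]
ee_rot: [2.219, 2.22, 0.006]
force: [-1.6, 2.7, 20.0]
width: 0.004
gripper_force: 9.8
```

The hard stop is reached (20 N). I'll lift off and check that the catch holds.

>>> jog_arm:
  motion:
    - [[0,0,-0.005,0,0,0,1],[0,0,-0.015,0,0,0,1],[0,0,-0.04,0,0,0,1],[0,0,-0.08,0,0,0,1],[0,0,-0.12,0,0,0,1],[0,0,-0.16,0,0,0,1],[0,0,-0.2,0,0,0,1],[0,0,-0.2,0,0,0,1]]

```text
clock: 14.98
position: [0.4941, -0.1063, 0.2482]
ee_rot: [2.218, 2.214, 0.011]
force: [1.8, -0.8, -0.9]
width: 0.005
gripper_force: 0.0
```

Run:
```python
from h import *
t=get_image('scene'); a=cv2.resize(t[150:300,260:430],None,fx=3.5,fy=3.5,interpolation=cv2.INTER_CUBIC); save(a,'s8')
print(observe()['force'],observe()['position'])
```

```text
[ 0.55410297  0.04421285 -0.95843696] [ 0.49319582 -0.10512681  0.24514785]
```

View pics/s8.png

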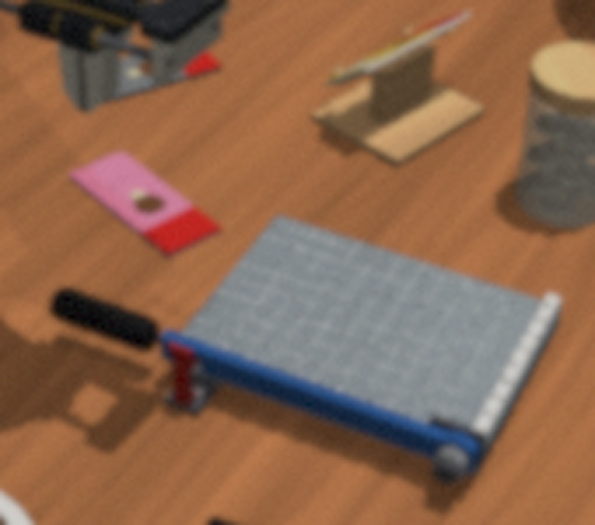

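The arm is held level by the red catch, the card is still flat on the stand, and the robot is clear of everything.

```bash
python3 -c "
from cell import *
print(sign_off())"
```

```text
the job is handed in; nothing more can be done
None
```

The job is handed in: the price card lies face up on the stand, red end left and lower edge on the prongs, and the last picture before hand-in shows the catch holding the trimmer's arm down; sign-off returned no verdict.

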